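# Release a tube clamp from its eject station and catch it with the other finger

### The arm

A 7-joint arm with a two-finger parallel gripper is mounted at the origin on the work surface. World frame = base frame: x ahead of the robot, y to its left, z up, the work surface at z = 0. Lengths are in mm, angles in rad, forces in N, time in s.
With the tool pointing down it reaches from about 400 to 875 mm from the base axis. Payload 4.4 kg.
Tool frame: the origin (TCP) lies at the very end of the fingers, on their centre line; the grasp point (between the pads) lies 19 mm behind it; z points along the fingers, y is the direction in which the jaws open and shut (so a half turn about z gives the same grasp; the last joint's range is limited). The gripper opens to 85 mm and grips with 20 to 120 N. Pads are 22 mm wide; open, the fingers measure 114 mm over their backs; the gripper's body (76 mm by 85 mm) begins 54 mm behind the grasp point. The pads swing forward as they close: fully open they stand 13 mm farther back than shut.
Start: joints at [-1.286, 0.628, 0.038, 1.517, -0.027, 0.996, -0.02], TCP at [223.349, 610.437, 231.313] pointing down, gripper open.
Joint ranges: [-3.06, 3.06], [-0.37, 2.12], [-1.25, 1.32], [0.18, 2.47], [-1.1, 4.24], [0.23, 1.98], [-2.94, 2.94]. Speed limits (rad/s): [2.57, 2.57, 3.14, 3.14, 3.14, 3.14, 3.14].

### API

Orientations are given as [roll, pitch, yaw] about the fixed x, y, z axes, in that order (R = Rz(yaw) Ry(pitch) Rx(roll)).
In Python, from cell import * gives the robot as it stands.
- The arm moves only by the shell command python3 -m inch 'ROWS'. ROWS is a JSON object of lists of equal length, an entry for each row: "gripper": the finger opening in cm, from 0 to 8.54; "dp": the shift along the tool's x, y, z in cm, a list of three; "turn": the turn about the tool's z in degrees. In form: {"gripper": [gripper, ...], "dp": [[tx, ty, tz], ...], "turn": [turn, ...]}. A call has exactly 8 rows; each row is the pose to reach, as a shift and turn from the pose commanded when the call began, along the tool's axes at that moment; what a row does not reach only later rows make up. A row lasts 1/10 s, in which the tool goes at most 50 mm and 8.59 degrees, less where a joint would pass 70% of its speed; a pose out of reach is approached as far as the arm can. A call with a gripper value outside its range is refused whole. The fingers move at their own pace and stop on an object; the grip force is fixed at half the most. Time passes only in rows, so rows that repeat a pose let the fingers close, or fill a call up. It gives the time, the measured TCP pose, the force and the opening at its end, in the units of the state.
- read_state(): the state, without advancing time (a new reading comes with each control period).
- camera(name): name is "scene" or "top"; returns a dict with "image" (420x560x3 uint8, red, green, blue), "K" (3x3 intrinsics, pixels), "world_to_cam" (4x4, takes a point from world to camera coordinates). Camera axes: x right, y down, z forward; pixel columns grow to the right and rows downward; lengths in mm; the calibration is good to about 2 mm. A picture is of the moment at which its call begins. There is no depth.
- hand_in(): hands the job in, once; it reports no verdict.
Trained networks look in a picture, given as the dict that the camera call returned (one of the last four; its "shot" number tells which), for a name from the list of things; names that differ only in an ending like _2 or _b are one class to them, and where a whole thing is asked for, a point or a joint stands for the part that bears it (a point fixed in the world has none). Each returns a list of dicts, best first, with "conf" (0 to 1); they miss things now and then, are a little off and sometimes report something else, mostly with a low value. They report only what shows in the picture. A call takes as long as a camera call. They do not tell look-alikes from the thing itself.
- find_in(picture, target): "position" ([x, y, z] in mm, in world coordinates, good to about 4 mm: the middle of the surface that is visible of it).
The state is a dict: "time_s": time; "joint_positions": joint angles; "joint_velocities": joint speeds; "joint_efforts": joint torques, N m; "tool_pos": TCP position; "eef_rot": TCP orientation; "wrist_force": force on the tool from outside, world axes, zero at the start; "wrist_torque": the same for the moment, N m; "finger_gap": finger opening in mm.
Only numpy, scipy, OpenCV 4.12 (cv2) and the standard library are available. Lean on these libraries where they do the work, as an engineer would, in place of code of your own. Each camera call takes 0.05 s, during which the arm holds its last target.

### The job

The finished tube clamp sits in the eject station with a spring plunger behind it. Press the stop key beside the track with one fingertip to let the clamp pop out, and with the other finger trap it on the rollers close to the key, before it runs off down the track to the blue bin. Do not grip or lift the clamp, leave the other things on the bench alone, and finish while still holding: the key kept down by one finger and the clamp kept back by the other, at rest.

Things in the scene. Friction and masses are not known exactly. Their poses are not given: they have to be found in the camera images.
- track: Fixed sloping roller track. Origin: centre line, roller-top plane, at the waiting clamp's front face, about 75 mm over the bench. x: down the slope (0.14 rad), the way the clamp runs; y: to the key side; z: square to the rollers, up. Ten grey rollers, x = -48 to 125 mm. Side rails: inner faces y = -24.5 and 24.5 mm, tops 10 mm over the rollers (24 mm for x = -48 to -12).
- track_end (a point): Open lower end of the track, centre line, roller-top plane, 128 mm down the track from the clamp's waiting front face. The blue catch bin (150 x 110 mm, 40 mm high) stands on the bench just beyond and below it.
- key_top (a point): Centre of the top of the stop key as it is now: a round black push cap 24 mm across beside the track. Up, it is at x = 32, y = 50, z = 24 mm of the track's frame, so 32 mm down the track from the waiting clamp's front face. It goes down along the track's -z towards a grey housing whose top is at z = 8 mm (y = 35 to 65 mm, x = 19 to 45 mm).
- release (a joint): Travel of the stop key in m: 0 up, 0.011 fully down (hard stop). Pressing takes about 2 to 5 N. The key carries a steel stop blade that stands 7 mm above the rollers at x = 0 to 4 mm of the track and goes down with it, so the clamp is let go at about 0.007. Let go, the key springs back with about 1 N, and its blade bears up against the underside of a clamp that is above it.
- plunger (a joint): Travel in m of the spring ejector behind the clamp (black shoe, 32 mm wide, 24 mm high): 0 waiting, 0.030 fully out. It pushes the clamp down the track with 4 N, falling to 1.6 N when out. Once let go the clamp shoots off at about 0.5 m/s, too fast to follow: the trapping finger must already stand in the track. It keeps pushing a clamp that is trapped within the stroke.
- clamp: The tube clamp: a loose aluminium block 50 mm long (along the track), 46 mm wide, 42 mm high, with four screw heads 3 mm high on top and a 26 mm cross bore through its sides; about 0.2 kg. Origin: centre of its underside; x down the track, z up from the rollers. Waiting, its origin is at x = -25, y = 0, z = 0 mm of the track's frame, its front face (x = 25 mm in its own frame) against the stop blade.
- screwdriver: Bystander: loose screwdriver with a black handle, lying on the bench on the key side of the station. Origin at its underside.
- tin: Bystander: closed tin 68 mm across and 75 mm high, standing on the bench. Origin: centre of its underside.
- tube: Bystander: offcut of aluminium tube 25 mm across and 60 mm high, standing upright. Origin: centre of its underside.
- carton: Bystander: open cardboard carton 90 x 110 x 50 mm holding fittings. Origin: centre of its underside.
Things that resemble listed ones, but are neither listed nor needed, are in the scene too. What is shaped like the clamp but brown or pink is not meant.

How it is judged:
By the outcome, as a careful person would: the job done as asked, in the order asked, and still so for the second after the job is handed in, while the arm keeps its last pose, push and grip.
It also fails if it takes over 29 s, if anything falls off the work surface, if the arm or the gripper's body presses on something with over 40 N, if the wrist force passes 120 N, or if a joint passes its speed limit or range.

## Working session

There is one attempt and no reset: what is moved stays moved. The work goes in short steps, Python scripts to look and compute and a shell command to move; the robot and the scene stay as the last step left them, time stands still between calls to the robot, and variables do not carry over. Pictures are saved under pics/ and viewed, and the job is handed in when it is done.

```bash
ls; mkdir -p pics; python3 - <<'E'
from cell import *
import cv2
for n in ("scene","top"):
    c=camera(n); cv2.imwrite(f"pics/{n}0.png",c["image"][:,:,::-1])
    print(n,c["K"].tolist(),c["world_to_cam"].round(4).tolist() if hasattr(c["world_to_cam"],'round') else c["world_to_cam"])
    for t in ("track","key_top","clamp","plunger","screwdriver","tin","tube","carton"):
        print(t,[(d["position"],d["conf"]) for d in find_in(c,t)])
s=read_state(); print({k:s[k] for k in ("time_s","tool_pos","eef_rot","wrist_force","finger_gap")})
E
```

```text
pics
scene [[533.6943988536643, 0.0, 286.2982133889185], [0.0, 533.6943988536643, 197.1287465639306], [0.0, 0.0, 1.0]] [[-0.7903, 0.6127, -0.0053, 475.6114], [0.4025, 0.5125, -0.7585, -150.4941], [-0.462, -0.6016, -0.6517, 1228.5922], [0.0, 0.0, 0.0, 1.0]]
track [([536.2, 43.1, 77.4], 0.56)]
key_top [([484.0, 35.4, 93.6], 0.71)]
clamp [([554.6, -194.2, 32.2], 0.94), ([545.2, 4.9, 117.1], 0.56), ([766.1, 106.4, 46.5], 0.56)]
plunger []
screwdriver [([414.2, -112.2, 22.5], 0.57)]
tin [([659.7, 170.6, 65.7], 0.81)]
tube [([686.8, 52.7, 41.4], 0.92)]
carton [([700.0, -73.5, 27.8], 0.56)]
top [[448.1523276315133, 0.0, 281.80091530883436], [0.0, 448.1523276315133, 214.39800576306985], [0.0, 0.0, 1.0]] [[0.0589, -0.9983, -0.0018, -42.6565], [-0.978, -0.0574, -0.2005, 573.9837], [0.2, 0.0135, -0.9797, 835.6769], [0.0, 0.0, 0.0, 1.0]]
track [([526.0, 39.4, 76.8], 0.98)]
key_top [([481.0, 32.9, 92.1], 0.55)]
clamp [([750.0, 98.1, 41.0], 0.86), ([533.2, 5.3, 118.4], 0.78), ([541.6, -197.5, 40.3], 0.7)]
plunger [([544.8, -36.5, 105.9], 0.5)]
screwdriver [([409.0, -115.8, 23.3], 0.95), ([697.7, -78.3, 22.1], 0.42)]
tin [([639.2, 149.1, 70.8], 0.95)]
tube [([675.6, 42.4, 43.9], 0.71)]
carton [([697.7, -79.2, 19.8], 0.79)]
{'time_s': 0.9, 'tool_pos': array([223.36128606, 610.45071909, 231.33028796]), 'eef_rot': array([ 3.14152101e+00, -3.28775705e-05,  2.79073789e+00]), 'wrist_force': array([-0.22966964, -0.40550139, -0.36565033]), 'finger_gap': 85.659116530988}
```

View pics/scene0.png

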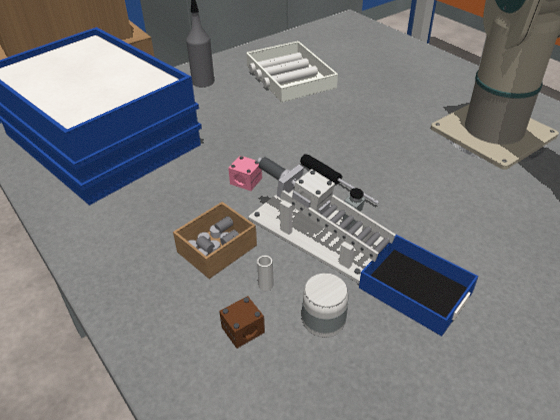

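View pics/top0.png

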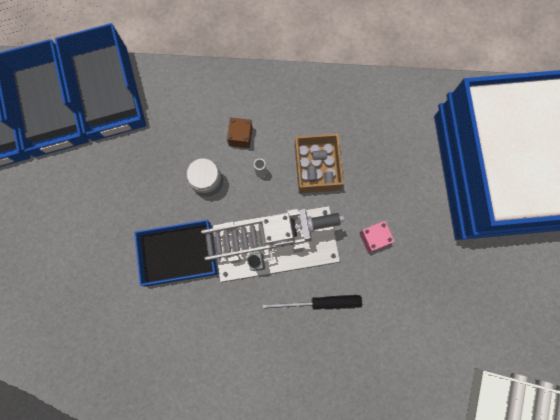

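```bash
python3 - <<'E'
import cv2
a=cv2.imread("pics/scene0.png")[140:340,130:380]; cv2.imwrite("pics/s0c.png",cv2.resize(a,None,fx=3,fy=3,interpolation=cv2.INTER_CUBIC))
a=cv2.imread("pics/top0.png")[60:220,170:340]; cv2.imwrite("pics/t0c.png",cv2.resize(a,None,fx=3.7,fy=3.7,interpolation=cv2.INTER_CUBIC))
E
```

```text
(no output)
```

View pics/s0c.png

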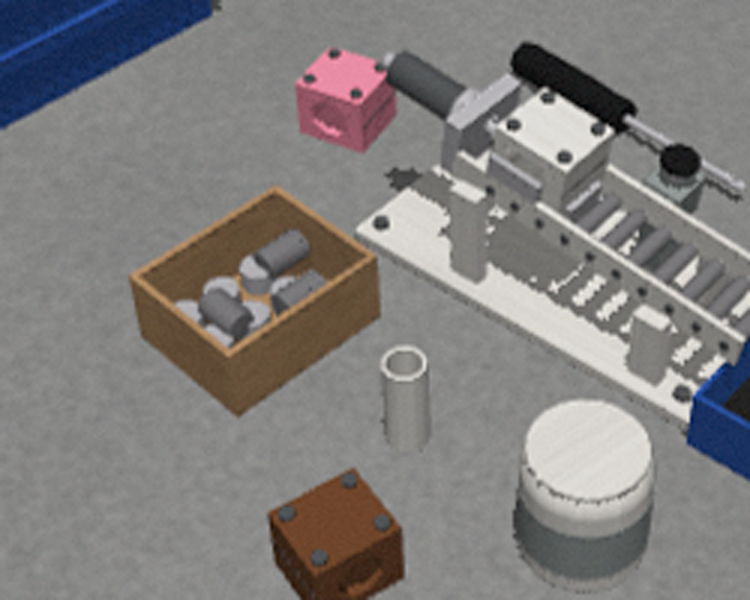

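View pics/t0c.png

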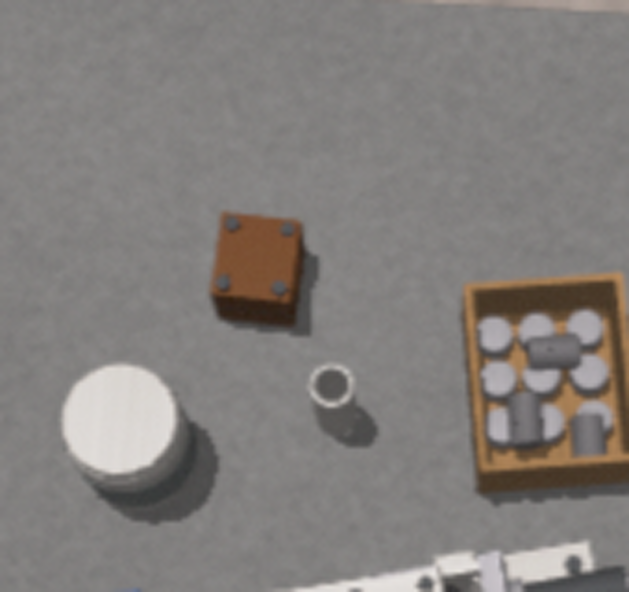

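The scene picture shows the waiting aluminium clamp at (315,185), the black key cap at (357,194) and the blue bin at (418,283). The look-alikes are pink at (245,173) and brown at (242,320). In the top picture the clamp is at (279,230) and the key at (255,261), with pink at (377,236) and brown at (240,132). I choose the bare aluminium block in the station. My top crop missed it, so I'm redoing it.

```bash
python3 - <<'E'
import cv2
a=cv2.imread("pics/top0.png")[195:305,195:365]; cv2.imwrite("pics/t0d.png",cv2.resize(a,None,fx=4.7,fy=4.7,interpolation=cv2.INTER_CUBIC))
a=cv2.imread("pics/scene0.png")[150:280,250:410]; cv2.imwrite("pics/s0d.png",cv2.resize(a,None,fx=4.5,fy=4.5,interpolation=cv2.INTER_CUBIC))
E
```

```text
(no output)
```

View pics/t0d.png

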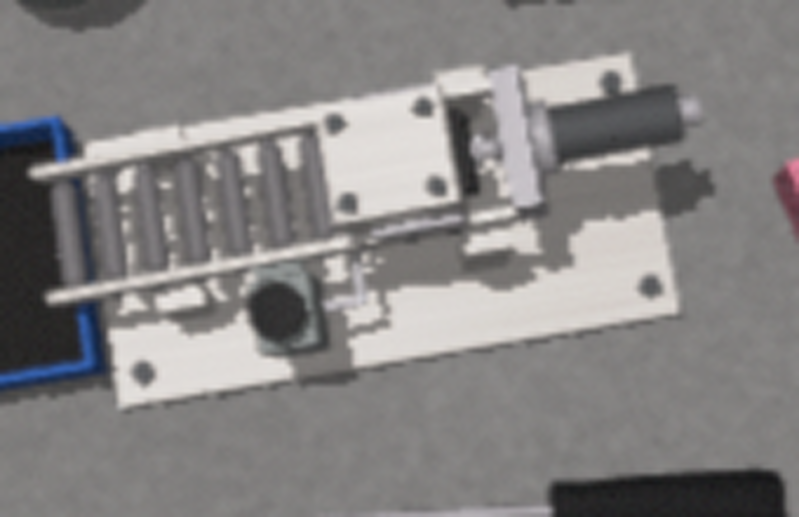

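View pics/s0d.png

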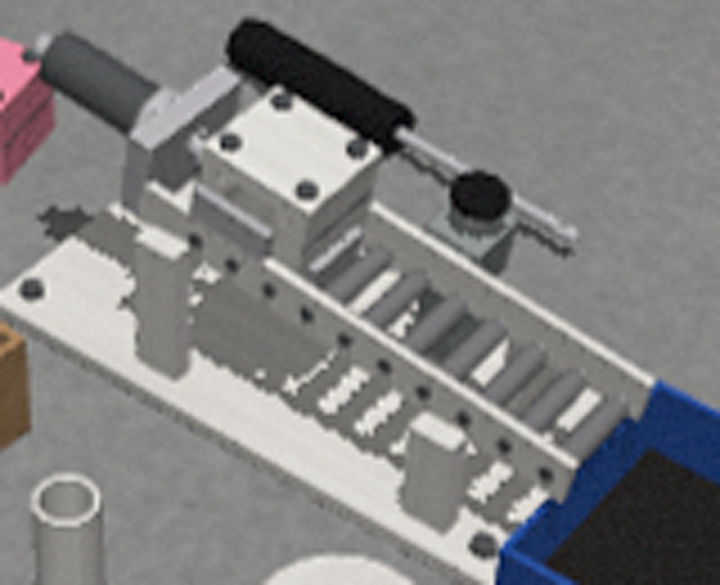

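```bash
cat > fit.py <<'E'
import numpy as np
from scipy.optimize import least_squares
from scipy.spatial.transform import Rotation as R
K={'t':np.array([[448.1523,0,281.8009],[0,448.1523,214.398],[0,0,1]]),'s':np.array([[533.6944,0,286.2982],[0,533.6944,197.1287],[0,0,1]])}
from cell import camera
W={}
for k,n in (('t','top'),('s','scene')): c=camera(n);W[k]=np.array(c['world_to_cam']);K[k]=np.array(c['K'])
P=[('t',(0,-23,42),(318,127)),('t',(0,23,42),(333,222)),('t',(-50,23,42),(460,203)),('t',(-50,-23,42),(441,92)),
('t',(-25,0,44.5),(385.75,154.25)),('t',(32,50,24),(277,307)),
('s',(0,-23,42),(305,212)),('s',(0,23,42),(380,148)),('s',(-50,23,42),(282,88)),('s',(-50,-23,42),(198,143)),
('s',(-25,0,44.5),(294.5,145.75)),('s',(32,50,24),(480,195))]
def proj(k,p): q=W[k][:3,:3]@p+W[k][:3,3]; h=K[k]@q; return h[:2]/h[2]
def obs(k,p): return (np.array(p)+.5)/(4.7 if k=='t' else 4.5)-.5+(np.array([195,195]) if k=='t' else np.array([250,150]))
def Rt(yaw): return (R.from_euler('z',yaw)*R.from_euler('y',0.14)).as_matrix()
def res(v,sep=None): return np.concatenate([proj(k,v[:3]+Rt(v[3])@np.array(a,float))-obs(k,b) for k,a,b in P if sep in(None,k)])
x0=[530,40,75,1.4]
for sep in (None,):
  s=least_squares(res,x0); print(s.x); print(s.fun.reshape(-1,2).round(1).tolist())
  # fixed z=75 per camera
for c in 'ts':
  f=least_squares(lambda u:res([u[0],u[1],s.x[2],u[2]],c),[s.x[0],s.x[1],s.x[3]]); print(c,f.x)
np.save('track.npy',s.x)
v=s.x;print('key',v[:3]+Rt(v[3])@[32,50,24],'clampxdir',Rt(v[3])[:,0])
# triangulate key and screw centre
for i,j in ((5,11),(4,10)):
  f=least_squares(lambda p:np.concatenate([proj(P[a][0],p)-obs(P[a][0],P[a][2]) for a in(i,j)]),[500,30,90]);print(f.x,f.fun.round(2))
E
python3 fit.py
```

```text
[533.23457956  15.1692849   71.89642224   1.78277191]
[[0.3, -3.2], [0.7, 0.7], [0.3, 0.2], [0.4, -0.5], [0.6, 0.5], [-0.2, 0.7], [0.7, 0.3], [0.5, 1.0], [-0.6, -0.3], [1.3, 0.3], [-0.0, -0.5], [0.4, -0.3]]
t [532.59571552  15.82617338   1.79288577]
s [533.74778655  14.47419392   1.76811015]
key [476.98244935  38.90144458  91.19622648] clampxdir [-0.2083332   0.96805217 -0.13954311]
[478.18974493  38.80653362  91.17774398] [-0.14  0.11 -0.16 -0.02]
[537.96553101  -1.7965815  119.598876  ] [ 0.03 -0.02  0.03  0.01]
```

```bash
sed -i "s/P=\[('t',(0,-23,42),(318,127)),/P=[/; s/((5,11),(4,10))/((4,10),(3,9))/" fit.py
cat >> fit.py <<'E'
import cv2
C={'t':cv2.imread('pics/t0d.png'),'s':cv2.imread('pics/s0d.png')}
def draw(k,a,b,col):
  q=[]
  for p in(a,b):
    u=proj(k,v[:3]+Rt(v[3])@np.array(p,float)); f,o=(4.7,(195,195)) if k=='t' else (4.5,(250,150)); q.append(tuple(int(z) for z in ((u-np.array(o)+.5)*f-.5)))
  cv2.line(C[k],q[0],q[1],col,1)
for k in 'ts':
  for y in(-24.5,24.5): draw(k,(-12,y,10),(128,y,10),(0,0,255)); draw(k,(-48,y,24),(-12,y,24),(0,0,255))
  c=[(0,-23,42),(0,23,42),(-50,23,42),(-50,-23,42)]
  for i in range(4): draw(k,c[i],c[(i+1)%4],(0,200,0))
  draw(k,(128,-24,0),(128,24,0),(255,0,255))
  for y in(35,65): draw(k,(19,y,8),(45,y,8),(255,255,0))
  cv2.imwrite(f'pics/ov_{k}.png',C[k])
E
python3 fit.py
```

```text
[534.13679505  15.40201457  72.60397327   1.77206725]
[[0.4, 0.2], [0.1, -0.1], [0.5, -0.8], [0.5, 0.0], [-0.7, 0.1], [0.2, 0.2], [0.3, 1.0], [-0.6, -0.4], [1.1, 0.1], [-0.3, -0.6], [0.3, -0.1]]
t [533.78967188  15.77078019   1.77692509]
s [534.32655763  15.1141702    1.76840347]
key [478.14192762  39.73496295  91.90377751] clampxdir [-0.19795879  0.9702268  -0.13954311]
[478.18974493  38.80653362  91.17774398] [-0.14  0.11 -0.16 -0.02]
[537.96553101  -1.7965815  119.598876  ] [ 0.03 -0.02  0.03  0.01]
```

View pics/ov_t.png

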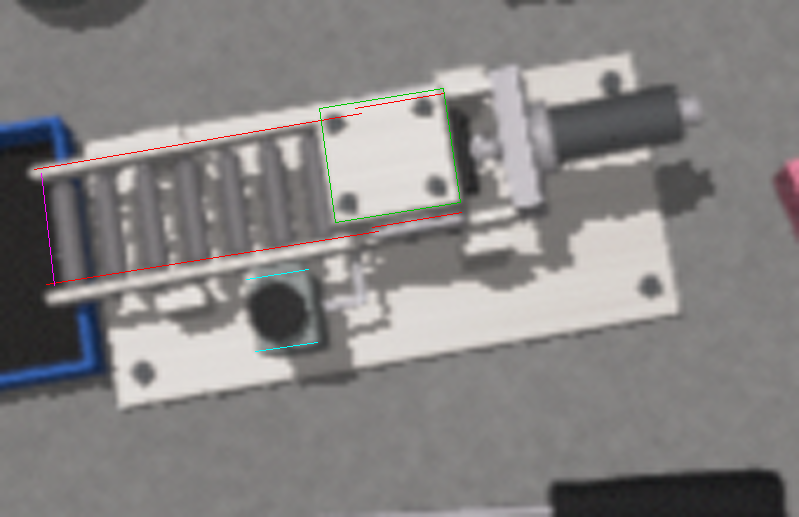

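View pics/ov_s.png

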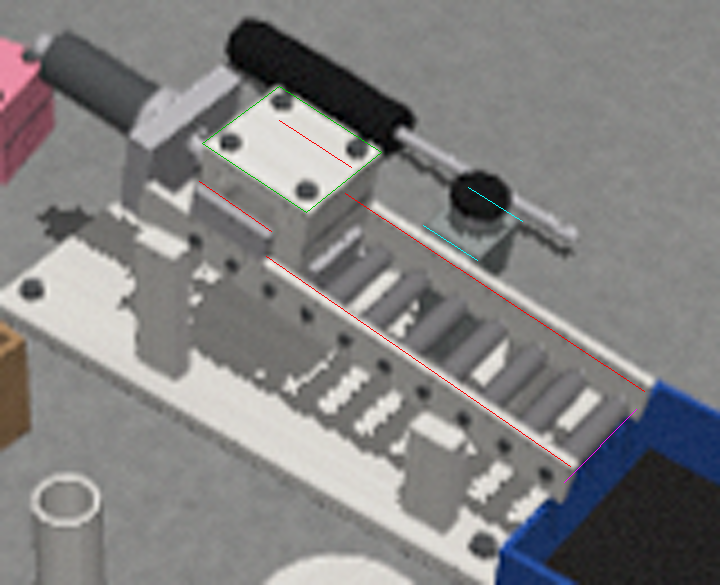

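```bash
cat > h.py <<'E'
import numpy as np
from scipy.spatial.transform import Rotation as R
v=np.array([534.0,15.4,73.0,1.776])
def Rt(yaw): return (R.from_euler('z',yaw)*R.from_euler('y',0.14)).as_matrix()
def w(p): return v[:3]+Rt(v[3])@np.array(p,float)
def t(p): return Rt(v[3]).T@(np.array(p)-v[:3])
def plan(target,s,yawgoal=None):
    T=R.from_euler('xyz',s['eef_rot']).as_matrix()
    d=T.T@(np.array(target)-s['tool_pos'])/10
    ty=T[:,1]; tr=Rt(v[3])[:,1]
    a=np.degrees(np.arctan2(tr[1],tr[0])-np.arctan2(ty[1],ty[0])); a=-((a+90)%180-90)
    return d.round(2),a.round(2)
E
python3 - <<'E'
from h import *; from cell import *
s=read_state(); print(s['time_s'],s['tool_pos'],s['eef_rot'])
p=w([33,25,0]);print(p)
print(plan([p[0],p[1],160],s))
E
```

```text
1.1 [223.37986802 610.41988944 231.32412801] [ 3.14157004e+00 -3.68880479e-05  2.79070033e+00]
[502.86600635  42.29738139  68.39507722]
(array([-45.77, -43.74,   7.13]), np.float64(58.14))
```

```bash
python3 -m inch '{"gripper":[3.55,3.55,3.55,3.55,3.55,3.55,3.55,3.55],"dp":[[-3,-2.9,0],[-6.5,-6.2,0],[-10,-9.6,0],[-13.5,-12.9,0],[-17,-16.3,0],[-20.5,-19.6,0],[-24,-23,0],[-27.5,-26.3,0]],"turn":[7,14,21,28,35,42,50,58.1]}'; python3 - <<'E'
from h import *; from cell import *
s=read_state(); print(s['time_s'],s['tool_pos'],s['eef_rot'],s['finger_gap'])
p=w([33,25,0])
print(plan([p[0],p[1],160],s))
E
```

```text
time_s: 1.9
tool_pos: [391.9, 267.2, 231.7]
eef_rot: [3.141, -0.001, 1.771]
wrist_force: [1.7, 0.3, -0.1]
finger_gap: 35.8
1.9 [391.8564439  267.24159224 231.69735269] [ 3.14083525e+00 -6.44053826e-04  1.77120487e+00] 35.79102389880554
(array([-24.26,   6.4 ,   7.16]), np.float64(-0.27))
```

```bash
python3 -m inch '{"gripper":[3.55,3.55,3.55,3.55,3.55,3.55,3.55,3.55],"dp":[[-4,1,0],[-8,2.1,0],[-12,3.2,0],[-16,4.2,2],[-20,5.3,4],[-23,6.1,6],[-24.4,6.4,7.1],[-24.4,6.4,7.1]],"turn":[0,0,0,0,0,0,0,0]}'; python3 - <<'E'
from h import *; from cell import *
import cv2
s=read_state(); print(s['time_s'],s['tool_pos'],s['eef_rot'],s['finger_gap'],t(s['tool_pos']))
p=w([33,25,0])
print(plan([p[0],p[1],160],s))
for n,(r0,r1,c0,c1) in (('top',(160,310,180,380)),('scene',(100,250,250,450))):
    c=camera(n); cv2.imwrite(f"pics/{n}1.png",c["image"][:,:,::-1])
    cv2.imwrite(f"pics/{n}1c.png",cv2.resize(c["image"][r0:r1,c0:c1,::-1],None,fx=4,fy=4,interpolation=cv2.INTER_CUBIC))
E
```

```text
time_s: 2.7
tool_pos: [503.7, 40.4, 159.1]
eef_rot: [-3.139, 0.001, 1.772]
wrist_force: [-0.7, 0.1, -0.5]
finger_gap: 35.4
2.7 [503.66809371  40.42591322 159.13209745] [-3.13939392e+00  1.16237170e-03  1.77211303e+00] 35.363688845946555 [18.36215654 24.59608347 89.57077072]
(array([ 0.2 , -0.04, -0.09]), np.float64(-0.22))
```

View pics/top1c.png

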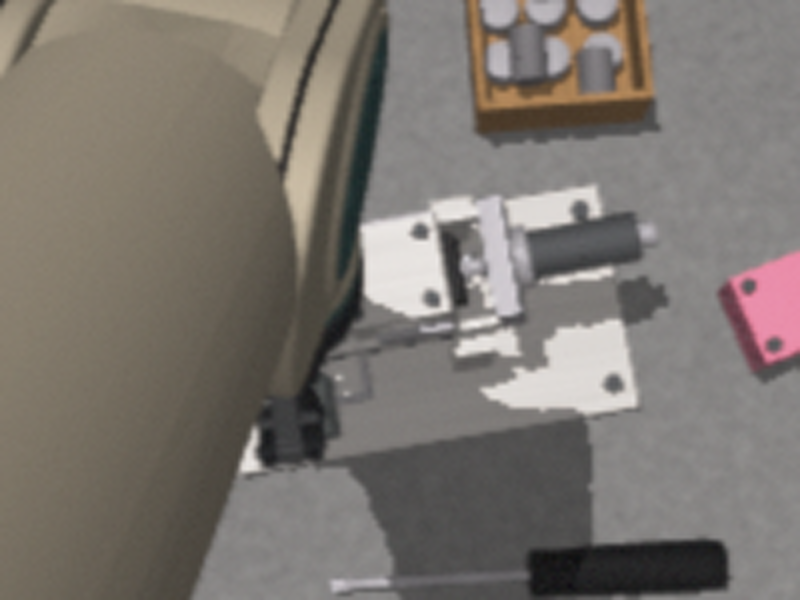

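View pics/scene1c.png

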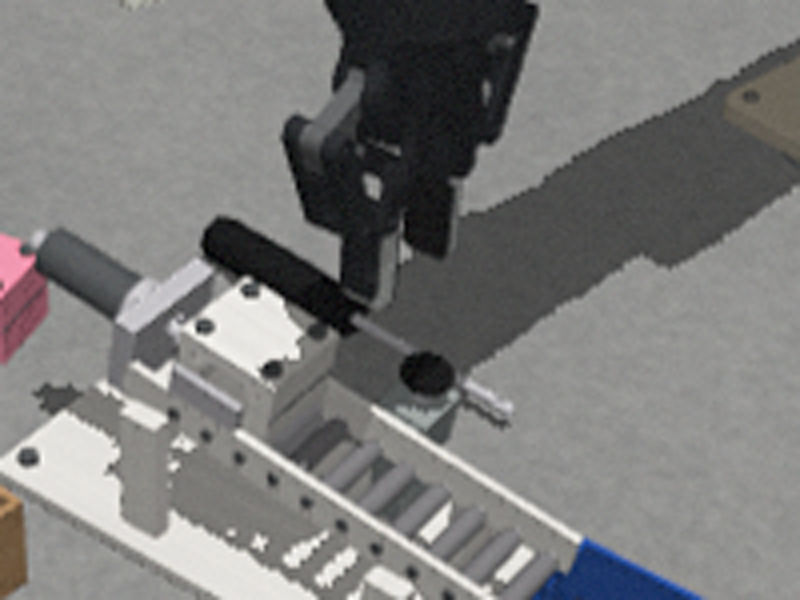

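```bash
python3 - <<'E'
from h import *; from cell import *
import cv2
c=camera('scene');s=read_state();Wc=np.array(c['world_to_cam']);K=np.array(c['K'])
im=cv2.resize(c['image'][100:250,250:450,::-1],None,fx=4,fy=4,interpolation=cv2.INTER_CUBIC)
T=R.from_euler('xyz',s['eef_rot']).as_matrix()
def px(p):
    h=K@(Wc[:3,:3]@p+Wc[:3,3]);return (h[:2]/h[2]-[250,100]+.5)*4-.5
g=s['finger_gap']
for dz,col in ((0,(0,0,255)),(-6,(0,255,0)),(-12,(255,0,0))):
  for sg in(-1,1):
    q=[px(s['tool_pos']+T@np.array([x,y*sg,dz])) for x,y in((-11,g/2),(11,g/2),(11,g/2+14.5),(-11,g/2+14.5))]
    cv2.polylines(im,[np.int32(q)],True,col,1)
q=[px(w([32+12*np.cos(a),50+12*np.sin(a),24])) for a in np.linspace(0,6.28,30)]
cv2.polylines(im,[np.int32(q)],True,(0,255,255),1)
cv2.imwrite('pics/scene2c.png',im)
p=w([39.9,25,14.5]);print(p,plan([p[0],p[1],130],s),s['time_s'],t(s['tool_pos']))
E
```

```text
[501.06147706  50.96744646  81.79036167] (array([ 0.69, -0.12,  3.08]), np.float64(0.12)) 2.85 [22.06480178 23.75076571 91.75548947]
```

View pics/scene2c.png

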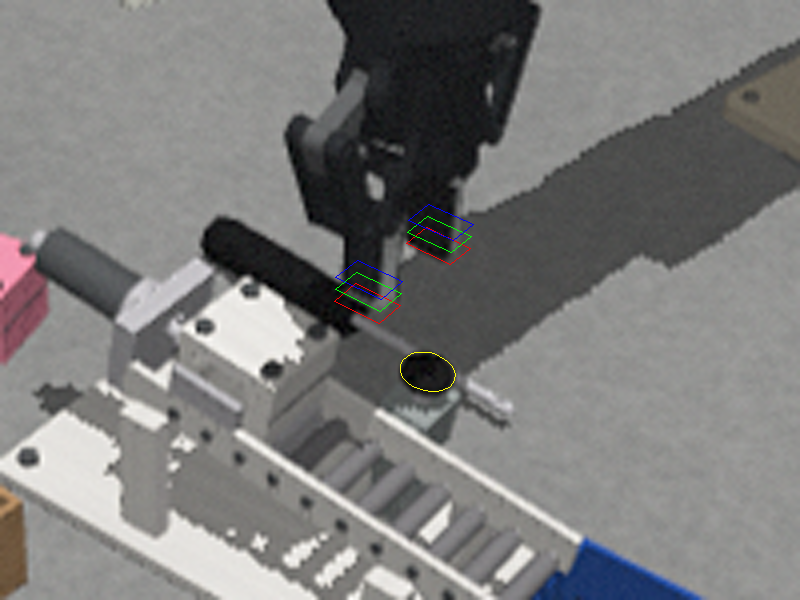

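```bash
python3 -m inch '{"gripper":[3.55,3.55,3.55,3.55,3.55,3.55,3.55,3.55],"dp":[[0.75,-0.12,0.5],[0.75,-0.12,1.7],[0.75,-0.12,3],[0.75,-0.12,4.2],[0.75,-0.12,5.2],[0.75,-0.12,5.8],[0.75,-0.12,6],[0.75,-0.12,6]],"turn":[0,0,0,0,0,0,0,0]}'; cat > look.py <<'E'
from h import *; from cell import *
import cv2,sys
n=sys.argv[1]
c=camera('scene');s=read_state();Wc=np.array(c['world_to_cam']);K=np.array(c['K'])
r0,c0,f=130,290,6
im=cv2.resize(c['image'][r0:r0+100,c0:c0+130,::-1],None,fx=f,fy=f,interpolation=cv2.INTER_CUBIC)
cv2.imwrite(f'pics/l{n}raw.png',im.copy())
T=R.from_euler('xyz',s['eef_rot']).as_matrix()
def px(p):
    h=K@(Wc[:3,:3]@p+Wc[:3,3]);return (h[:2]/h[2]-[c0,r0]+.5)*f-.5
g=s['finger_gap']
for dz,col in ((-6,(0,255,0)),):
  for sg in(-1,1):
    q=[px(s['tool_pos']+T@np.array([x,y*sg,dz])) for x,y in((-11,g/2),(11,g/2),(11,g/2+14.5),(-11,g/2+14.5))]
    cv2.polylines(im,[np.int32(q)],True,col,1)
q=[px(w([32+12*np.cos(a),50+12*np.sin(a),24])) for a in np.linspace(0,6.28,30)]
cv2.polylines(im,[np.int32(q)],True,(0,255,255),1)
cv2.imwrite(f'pics/l{n}.png',im)
p=w([39.9,25,14.5]);print(plan([p[0],p[1],82-6],s),s['time_s'],'tip',t(s['tool_pos']+[0,0,6]),s['tool_pos'],s['wrist_force'],g)
E
python3 look.py 3
```

```text
time_s: 3.65
tool_pos: [501.0, 50.2, 100.1]
eef_rot: [-3.141, 0.0, 1.777]
wrist_force: [0.4, -0.6, -0.5]
finger_gap: 35.3
(array([ 0.08, -0.  ,  2.44]), np.float64(0.03)) 3.7 tip [35.69536149 24.97099014 38.76101415] [501.24841739  50.21163859 100.40073432] [-0.09403032 -0.38864891  0.44930675] 35.28768010196911
```

View pics/l3.png

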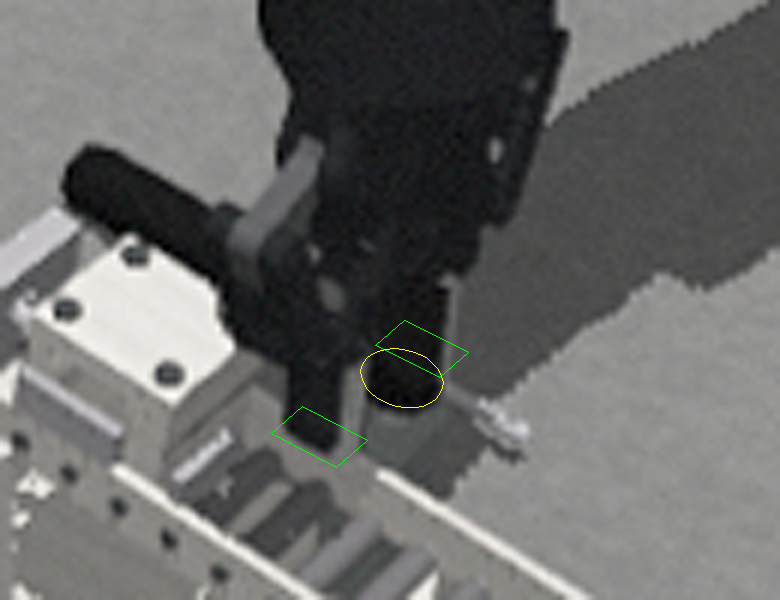

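View pics/l3raw.png

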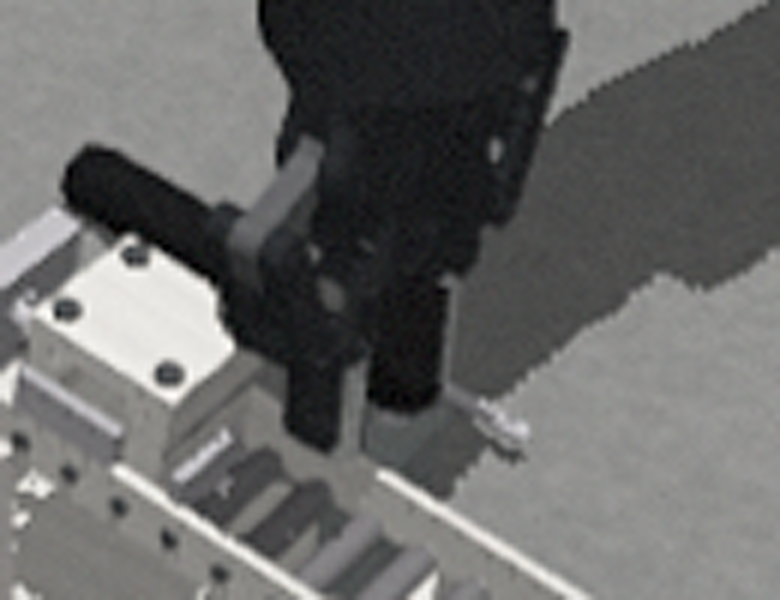

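```bash
python3 -m inch '{"gripper":[3.55,3.55,3.55,3.55,3.55,3.55,3.55,3.55],"dp":[[0.05,0,0.3],[0.05,0,0.6],[0.05,0,0.9],[0.05,0,1.1],[0.05,0,1.3],[0.05,0,1.4],[0.05,0,1.4],[0.05,0,1.4]],"turn":[0,0,0,0,0,0,0,0]}'; python3 look.py 4
```

```text
time_s: 4.5
tool_pos: [500.5, 51.8, 86.1]
eef_rot: [-3.141, -0.001, 1.778]
wrist_force: [-0.2, 2.1, 1.8]
finger_gap: 35.4
(array([-0.1 ,  0.04,  1.01]), np.float64(0.1)) 4.55 tip [39.39466127 25.34772881 24.84721405] [500.52879246  51.8202841   86.10685508] [0.27713043 2.49075841 0.21522471] 35.228252291629076
```

View pics/l4.png

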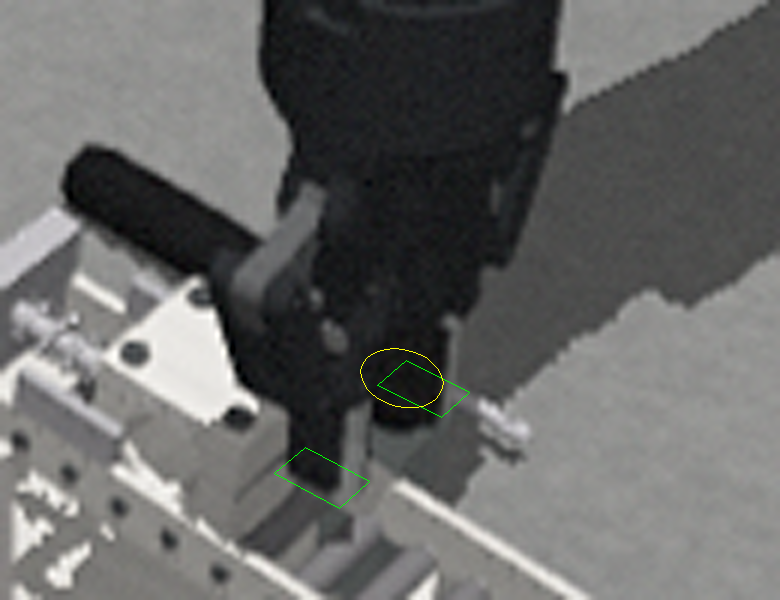

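```bash
python3 -m inch '{"gripper":[3.55,3.55,3.55,3.55,3.55,3.55,3.55,3.55],"dp":[[0,0,0.05],[0,0,0.1],[0,0,0.15],[0,0,0.2],[0,0,0.2],[0,0,0.2],[0,0,0.2],[0,0,0.2]],"turn":[0,0,0,0,0,0,0,0]}'; python3 look.py 5
```

```text
time_s: 5.35
tool_pos: [501.0, 50.9, 84.3]
eef_rot: [3.142, -0.0, 1.777]
wrist_force: [-1.5, 4.4, 3.4]
finger_gap: 35.8
(array([0.01, 0.01, 0.83]), np.float64(0.04)) 5.4 tip [38.59737101 25.09829758 22.94337826] [500.98799616  50.83809081  84.33290279] [-0.83780491  4.1813924   3.78862705] 35.45121418186088
```

View pics/l5raw.png

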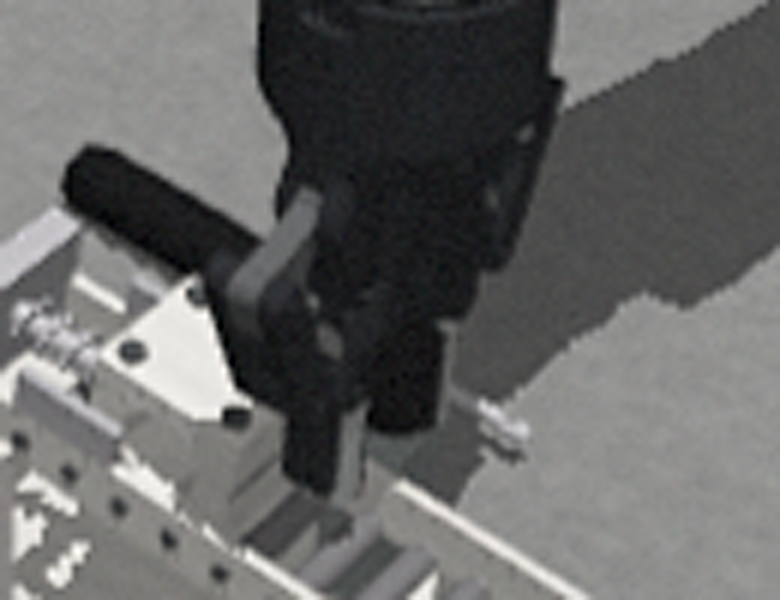

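```bash
python3 -m inch '{"gripper":[3.55,3.55,3.55,3.55,3.55,3.55,3.55,3.55],"dp":[[0,0,0.04],[0,0,0.08],[0,0,0.1],[0,0,0.1],[0,0,0.1],[0,0,0.1],[0,0,0.1],[0,0,0.1]],"turn":[0,0,0,0,0,0,0,0]}'; python3 look.py 6
```

```text
time_s: 6.2
tool_pos: [501.0, 50.7, 83.3]
eef_rot: [3.141, 0.0, 1.777]
wrist_force: [-0.6, 3.5, 2.5]
finger_gap: 35.7
(array([0.02, 0.01, 0.73]), np.float64(0.04)) 6.25 tip [38.63038942 25.08704318 21.90010743] [501.02201682  50.72986658  83.29523184] [-0.74772318  3.53561943  2.8937337 ] 35.75568203142825
```

```bash
python3 -m inch '{"gripper":[3.55,3.55,3.55,3.55,3.55,3.55,3.55,3.55],"dp":[[0,0,0.03],[0,0,0.06],[0,0,0.09],[0,0,0.12],[0,0,0.12],[0,0,0.12],[0,0,0.12],[0,0,0.12]],"turn":[0,0,0,0,0,0,0,0]}'; python3 look.py 7
```

```text
time_s: 7.05
tool_pos: [501.0, 50.7, 82.2]
eef_rot: [3.141, 0.0, 1.777]
wrist_force: [-0.4, 4.9, 6.0]
finger_gap: 35.7
(array([0.03, 0.01, 0.63]), np.float64(0.04)) 7.1 tip [38.69758467 25.10748951 20.86975107] [501.01773866  50.65007953  82.26557985] [-0.86998946  4.23252293  4.97251055] 35.447840005376946
```

View pics/l7.png

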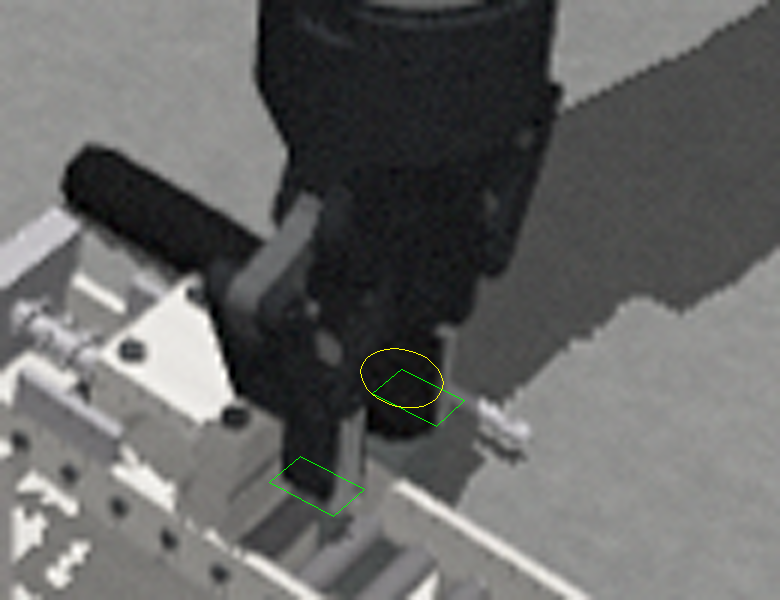

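```bash
python3 -m inch '{"gripper":[3.55,3.55,3.55,3.55,3.55,3.55,3.55,3.55],"dp":[[0,0,0.02],[0,0,0.04],[0,0,0.06],[0,0,0.08],[0,0,0.08],[0,0,0.08],[0,0,0.08],[0,0,0.08]],"turn":[0,0,0,0,0,0,0,0]}'; python3 - <<'E'
from cell import *
for i in range(4):
    camera('top'); s=read_state(); print(s['time_s'],s['tool_pos'],s['wrist_force'],s['wrist_torque'])
E
```

```text
time_s: 7.9
tool_pos: [501.0, 50.7, 81.9]
eef_rot: [3.141, -0.0, 1.777]
wrist_force: [-2.3, 3.0, 10.9]
finger_gap: 35.2
7.95 [501.04935789  50.6997364   81.91287596] [-2.22255905  3.08660424 10.29505457] [0.62943553 0.48029612 0.05665411]
8.0 [501.03275923  50.69993013  81.90622189] [-1.96299482  4.67819047 11.05101853] [0.55982079 0.52423512 0.06292178]
8.05 [501.01575519  50.69176427  81.91202622] [-1.35626029  2.84786861 10.15124998] [0.57072594 0.53830461 0.00623297]
8.1 [501.04557452  50.68983718  81.90138322] [-2.29527103  3.87320327 11.29400378] [0.55351059 0.52067141 0.0066947 ]
```

```bash
python3 - <<'E'
from cell import *
import cv2
for n in('top','scene'):
    c=camera(n); cv2.imwrite(f"pics/{n}9.png",c["image"][:,:,::-1])
s=read_state(); print(s['time_s'],s['tool_pos'],s['wrist_force'],abs(s['joint_velocities']).max())
a=cv2.imread('pics/top9.png')[190:310,220:380]; cv2.imwrite('pics/t9c.png',cv2.resize(a,None,fx=5,fy=5,interpolation=cv2.INTER_CUBIC))
E
```

```text
8.2 [501.01127889  50.70533092  81.90632648] [-2.76393757  3.21377599 10.6646191 ] 0.001146045081583942
```

View pics/t9c.png

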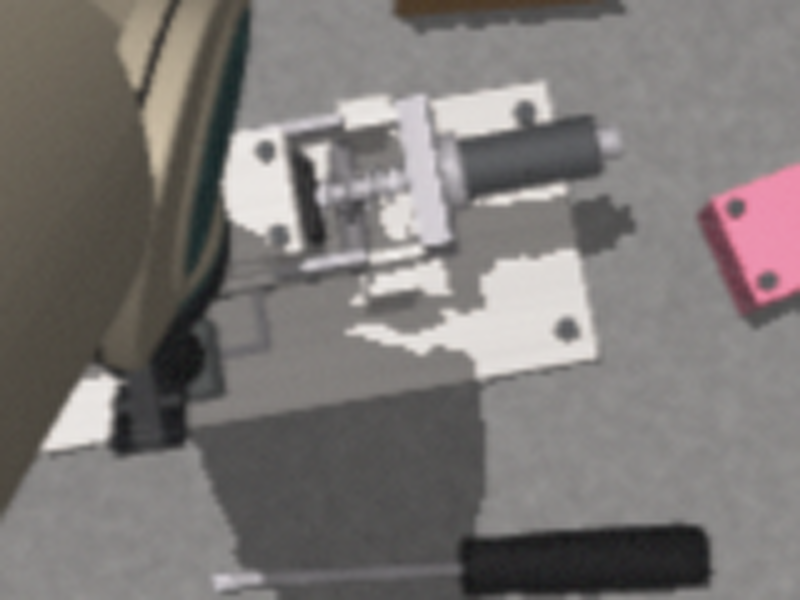

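View pics/scene9.png

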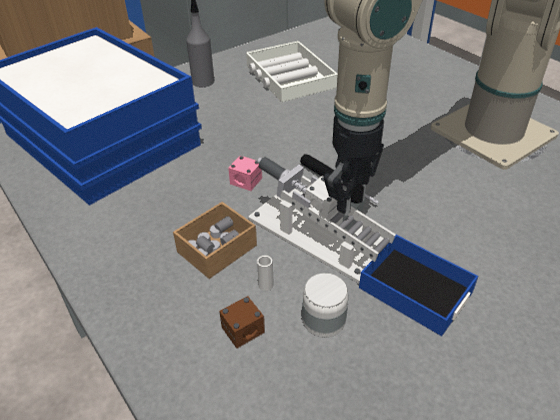

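The top view shows the plunger shoe out, against the clamp's back at crop (308,195). The clamp has moved about 22 mm, and the finger is on the key cap at (175,360). In the scene view the clamp sits level against the trap finger, and the bystanders have not moved. The arm is at rest with about 11 N on the key's hard stop and 3–4 N against the clamp, so I'm handing in.

```bash
python3 -c "
from cell import *
print(hand_in()); s=read_state(); print(s['time_s'],s['tool_pos'],s['wrist_force'])"
```

```text
the job is handed in; nothing more can be done
None
the job is handed in; nothing more can be done
```

The clamp was let go, caught on the rollers beside the key, and was still held when I handed the job in at about 8.2 s. No verdict was reported.

**What I did:** I found the track, key and clamp from both camera views. With the gripper set to a 35.5 mm gap across the track, one fingertip went over the downstream half of the key cap. The other was already standing in the track when I pressed, so the clamp ran about 22 mm and stopped against it. I then pressed on until the force showed a hard stop.

**Last checks:**
- **Key:** the force on it rose from about 5 to 11 N within the last 0.3 mm of travel, so I take it to be fully down. The cap was partly hidden by the finger, so I could not confirm this by eye.
- **Clamp:** it sat level on the rollers, its front about 22 mm down the track and 10 mm short of the key's centre. About 3–4 N was measured along the track.
- **Arm and bench:** the arm was at rest, and I saw no change in the bystanders.

**What disagreed:**
- **Finger length:** the camera suggested the fingertips sat about 6 mm behind the tool point. The clamp was let go with the tool several mm higher than that implied, so the fingertips reach lower than I judged.
- **Release timing:** because of this, the clamp came free during what I meant as the approach to the key. The trapping finger was already in place.
- **Track height:** I measured 72.6 mm against the stated 75 mm or so. The two cameras differed from each other by less than 1 mm.

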